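Lean the washed cutting board to dry and block its foot

TASK

Take the cutting board out of the peg rack and lean it to dry against the low tiled upstand, on the side where the sliding foot stop is: hole uppermost, foot on the worktop, square to the upstand and centred on it, slanting about 25 degrees from upright. Ease it against the tiles, do not let it fall, and have the dark wooden foot stop slid in until it just touches the board's foot so the board cannot slip. Leave the grinder, bowl and jar where they stand.

Things in the scene. Friction and masses are not known exactly. Their poses are not given: they have to be found in the camera images.
- board: Loose light-wood cutting board, 200 mm tall x 130 mm wide x 15 mm thick, 0.2 to 0.4 kg, with an 18 mm hanging hole near one upper corner (45 mm to its +y side of the middle, 20 mm below the top edge). It starts upright in the middle slot of the peg rack, its underside 12 mm above the worktop, bare from 72 mm up. Origin: centre of its underside (the foot edge); z runs up the board to the top edge, y along its width, x through its thickness (faces at x = +-7.5 mm).
- rack: Fixed wooden peg rack: base 130 x 110 x 12 mm, two rows (along x, at y = +-40 mm) of four 10 mm pegs that reach 72 mm above the worktop; the middle slot between pegs is 20 mm wide and runs along y through the origin. Origin: centre of the underside; its y axis is along the slot.
- upstand: Fixed low wall of white tiles, 200 mm long (y), 24 mm thick (x), 120 mm high; the board is taller and rests on its top edge. Origin: centre of its underside. Its +x face (12 mm from the origin, facing away from the robot) is the one to lean on; the foot stop is on that side. When the board's lower back edge stands 56 mm from this face, the board leans at 25 degrees.
- stop_face (a point): Point on the foot stop: middle of the lower edge of its face that looks at the upstand. Axes as the upstand's: x away from the upstand, y along it. The stop is a dark wooden bar 120 mm long (y), 50 mm deep (x = 0 to 50 mm), its top 28 mm above the worktop. It slides straight towards the upstand between two flat rails that lie on the worktop (2 mm high, look only, 85 mm to either side); the bar always stays centred on the upstand.
- stop_grip (a point): Grip point on the foot stop, 62 mm above the worktop, 27 mm behind the stop face: within the upright wooden fin on top of the bar, 40 mm long (x), 14 mm thick (y), its top 77 mm above the worktop. Pinch the fin across its 14 mm from above.
- stop (a joint): Slide of the foot stop in m: 0 = outermost, growing as it moves towards the upstand, to 0.14. The gap between the upstand's face and the stop face is 0.160 minus this value. It stays where it is left; it takes about 3 N to slide.
- grinder: Bystander: upright steel hand grinder with a black knob on top, 52 mm diameter, 164 mm tall. Origin: centre of its underside.
- bowl: Bystander: white ceramic bowl, 100 mm across, 45 mm high. Origin: centre of its underside.
- jar: Bystander: glass jar with a steel lid, 60 mm diameter, 85 mm tall. Origin: centre of its underside.

How it is judged (in metres and radians):
At the end, for the whole second after the job is handed in: Board at rest, hole end up, foot on the worktop (origin below 12 mm), leaning 15 to 35 degrees with its back touching the upstand on the stop side, square within 10 degrees and centred within 30 mm; foot stop still, touching the board's foot or within about 5 mm of it (angle between board's own z axis and vertical between 0.26 and 0.61 rad and height (world z) of board below 0.012 m and contact force between board and upstand above 0.15 N and angle between the y axis of board and the y axis of upstand, either way round below 0.17 rad and y of board in the frame of upstand between -0.03 and 0.03 m and x of board in the frame of upstand above 0.02 m and x of board in the frame of stop_face between -0.013 and 0 m and linear speed of board below 0.01 m/s and angular speed of board below 0.05 rad/s and velocity of joint stop between -0.005 and 0.005 m/s).
It fails at once if the board is let fall (it turns faster than 2.5 rad/s while the fingers do not hold it) (angular speed of board above 2.5 rad/s and contact force between the fingers and board below 0.05 N).
It fails at once if grinder, bowl or jar moved more than 30 mm or tipped (distance of any of grinder, bowl, jar from where it was at the start of the episode above 0.03 m or angle between any of grinder, bowl, jar's own z axis and vertical above 0.4 rad).
It also fails if it takes over 54 s, if anything falls off the work surface, if the arm or the gripper's body presses on something with over 40 N, if the wrist force passes 120 N, or if a joint passes its speed limit or range.

ROBOT

A 6-joint arm with a two-finger parallel gripper is mounted at the origin on the work surface. World frame = base frame: x ahead of the robot, y to its left, z up, the work surface at z = 0. Lengths are in mm, angles in rad, forces in N, time in s.
With the tool pointing down it reaches from about 250 to 775 mm from the base axis. Payload 4 kg.
Tool frame: the origin (TCP) lies midway between the tips of the shut fingers; the grasp point (between the pads) lies 19 mm behind it; z points along the fingers, y is the line along which they close (so a half turn about z gives the same grasp; the last joint's range is limited). The gripper opens to 85 mm and grips with 20 to 120 N. Pads are 22 mm wide; open, the fingers measure 114 mm over their backs; the gripper's body (76 mm by 85 mm) begins 54 mm behind the grasp point. The pads swing forward as they close: fully open they stand 13 mm farther back than shut.
Start: joints at [-1.301, 0.087, 1.371, -0, 1.684, -0.103], TCP at [200.322, -512.239, 231.341] pointing down, gripper open.
Joint ranges: [-3.1, 3.1], [-0.76, 2.03], [0.27, 2.55], [-1.08, 4.22], [0.17, 2.65], [-2.57, 2.57]. Speed limits (rad/s): [2.79, 2.79, 3.14, 3.14, 3.14, 3.14].

INTERFACE

Orientations are given as a unit quaternion [w, x, y, z].
In Python, from rig import env, capture, camera_params, hand_in, models gives the robot as it stands. The module is installed in compiled form; this text tells all that it offers.
- The arm moves only by the shell command python3 -m pendant 'ROWS' [FORCE]. ROWS is JSON, a list of rows, each an object of numbers: "jaw": the opening, from 0 (shut) to 1 (fully open); "tx", "ty", "tz": the shift along the tool's x, y, z in mm; "spin": the turn about the tool's z in rad. A call has 1 to 8 rows; each row shifts and turns the commanded pose from where the row before left it, along the tool's axes as they then stand; what a row does not reach is not made up. A row lasts 1/12 s, in which the tool goes at most 41.7 mm and 7.16 degrees, less where a joint would pass 70% of its speed; a pose out of reach is approached as far as the arm can. A call with a gripper value outside its range is refused whole. The fingers move at their own pace and stop on an object; FORCE is the grip in N (left out, the last holds). Time passes only in rows, so rows that do not move let the fingers close. It gives the time, the measured TCP pose, the force, the opening and the grip force at its end, in the units of the state.
- env.read_state(): the state, without advancing time (a new reading comes with each control period).
- capture(name): name is "side" or "top" or "wrist"; returns the picture (480x640x3 uint8, red, green, blue); there is no depth.
- camera_params(name): a dict with "intrinsics" (3x3 intrinsics, pixels), "k1" (the pictures are not rectified: a ray, as slopes to the right and down, at radius r is drawn at 1 + k1 r^2 times it, then the intrinsics apply), "rvec" (rotation vector, rad) and "tvec" (3), from world to camera coordinates, as OpenCV has them. Camera axes: x right, y down, z forward; pixel columns grow to the right and rows downward; lengths in mm; the calibration is good to about 2 mm. A picture is of the moment at which its call begins: read the wrist's pose just before it. camera_params takes no time and is no camera call; for the wrist camera it gives the pose at the moment of the call.
- hand_in(): hands the job in; it is judged then, once.
Trained networks look in the newest picture that a camera, given by its name, has taken for a name from the list of things; names that differ only in an ending like _2 or _b are one class to them, and where a whole thing is asked for, a point or a joint stands for the part that bears it (a point fixed in the world has none). Each returns a list of dicts, best first, with "score" (0 to 1); they miss things now and then, are a little off and sometimes report something else, mostly with a low value. They report only what shows in the picture. A call takes as long as a camera call.
- models.spot_in(camera, label): "at" ([x, y, z] in mm, in the coordinates of the camera as it stood for that picture, good to about 4 mm: the middle of the surface that is visible of it).
The state is a dict: "t": time; "joint_pos": joint angles; "joint_vel": joint speeds; "tau": joint torques, N m; "eef_pos": TCP position; "ee_rot": TCP orientation; "contact_force": force on the tool from outside, world axes, zero at the start; "moment": the same for the moment, N m; "grip_width": finger opening in mm; "finger_force": force on a finger pad.
Only numpy, scipy, OpenCV 4.12 (cv2) and the standard library are available. Lean on these libraries where they do the work, as an engineer would, in place of code of your own. Each camera call takes 0.05 s, during which the arm holds its last target. There are 200 camera calls.

## Working session

There is one attempt and no reset: what is moved stays moved. The work goes in short steps, Python scripts to look and compute and a shell command to move; the robot and the scene stay as the last step left them, time stands still between calls to the robot, and variables do not carry over. Pictures are saved under pics/ and viewed, at most 10 in all, crops included, and the job is handed in when it is done.

```bash
mkdir -p pics; cat > h.py <<'E'
import numpy as np, cv2
from rig import env, capture, camera_params, hand_in, models
def cam(n):
    p=camera_params(n); R=cv2.Rodrigues(np.array(p["rvec"],float))[0]
    return np.array(p["intrinsics"],float),p["k1"],R,np.array(p["tvec"],float).ravel()
def ray(n,u,v):
    K,k1,R,t=cam(n); d=np.array([(u-K[0,2])/K[0,0],(v-K[1,2])/K[1,1]]); s=d.copy()
    for _ in range(20): s=d/(1+k1*(s@s))
    return -R.T@t, R.T@np.array([s[0],s[1],1.])
def atz(n,u,v,z):
    c,d=ray(n,u,v); return c+d*(z-c[2])/d[2]
def proj(n,P):
    K,k1,R,t=cam(n); q=R@np.array(P,float)+t; s=q[:2]/q[2]; s=s*(1+k1*(s@s))
    return K[0,0]*s[0]+K[0,2],K[1,1]*s[1]+K[1,2]
def spot(n,l):
    K,k1,R,t=cam(n)
    return [(round(r["score"],2),np.round(R.T@(np.array(r["at"])-t)).tolist()) for r in models.spot_in(n,l)[:2]]
def snap(n,f):
    im=capture(n); cv2.imwrite(f"pics/{f}.png",cv2.cvtColor(im,cv2.COLOR_RGB2BGR)); return im
E
python3 - <<'E'
from h import *
for c in ("top","side"):
    snap(c,c+"0")
    for l in ("board","rack","upstand","stop_face","grinder","bowl","jar"): print(c,l,spot(c,l))
print(env.read_state())
E
```

```text
top board [(0.96, [464.0, -178.0, 214.0]), (0.72, [473.0, -200.0, 14.0])]
top rack [(0.86, [474.0, -200.0, 13.0]), (0.67, [621.0, 182.0, 29.0])]
top upstand [(0.62, [455.0, 198.0, 122.0])]
top stop_face []
top grinder [(0.81, [601.0, 18.0, 139.0])]
top bowl [(0.61, [482.0, -12.0, 20.0])]
top jar [(0.51, [467.0, -181.0, 213.0])]
side board [(0.62, [466.0, -220.0, 155.0])]
side rack [(0.87, [484.0, -224.0, 9.0])]
side upstand [(0.69, [447.0, 166.0, 91.0])]
side stop_face [(0.59, [626.0, 184.0, 54.0])]
side grinder [(0.81, [604.0, -3.0, 101.0]), (0.68, [625.0, 186.0, 52.0])]
side bowl [(0.88, [490.0, 9.0, 23.0])]
side jar [(0.64, [727.0, -32.0, 57.0]), (0.51, [601.0, -2.0, 105.0])]
{'t': 0.8, 'joint_pos': array([-1.30111922e+00,  8.71837989e-02,  1.37068611e+00, -5.36771940e-06,
        1.68361252e+00, -1.03079000e-01]), 'joint_vel': array([-0.00120872, -0.00029108,  0.0027198 , -0.00057993, -0.00088081,
       -0.00110567]), 'tau': array([ 1.38927502e-03, -3.51666462e+01, -3.13439941e+01, -9.40245377e-05,
        1.12267660e-04, -4.69821131e-06]), 'eef_pos': array([ 200.31003851, -512.24323489,  231.35679765]), 'ee_rot': array([5.51459672e-05, 9.82681884e-01, 1.85300600e-01, 1.92820045e-06]), 'contact_force': array([ 0.36550444,  0.34371231, -0.40328679]), 'moment': array([-0.0665653 , -0.01057352, -0.00915378]), 'finger_force': 0.0, 'grip_width': 84.98312280319321}
```

View pics/top0.png

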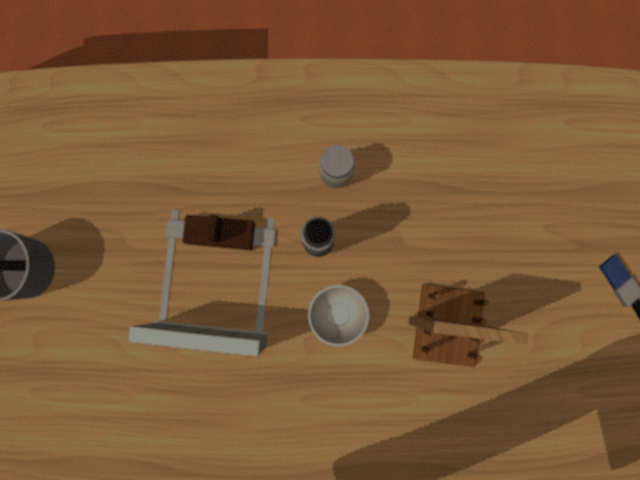

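View pics/side0.png

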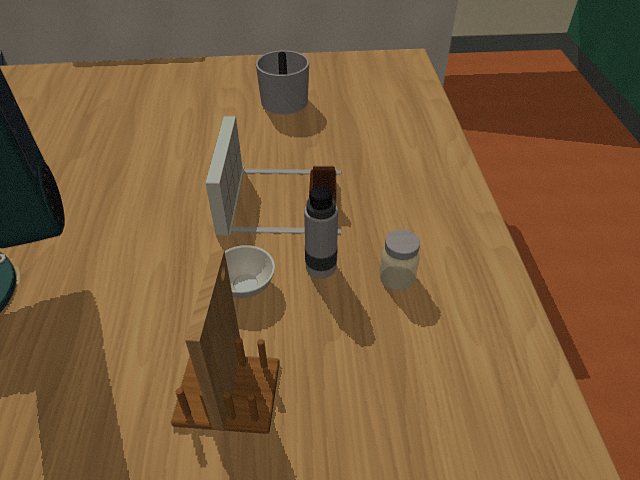

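Top view: board edge-on in the rack around (475,330); upstand about (130–265, 325–354), stop bar (185–255, 215–250), rails between; the grinder (318,236), bowl (338,315), jar (337,165). Zoom for corners.

```bash
python3 - <<'E'
import cv2,numpy as np
t=cv2.imread("pics/top0.png")
a=cv2.resize(t[275:375,405:535],None,fx=4.6,fy=4.6,interpolation=cv2.INTER_CUBIC)
a=cv2.resize(a,(400,308))
b=t[205:365,120:280]
a=cv2.resize(t[275:375,405:535],(520,400),interpolation=cv2.INTER_CUBIC)
cv2.imwrite("pics/c1.png",np.clip(a*1.5,0,255).astype('uint8'))
cv2.imwrite("pics/c2.png",np.clip(cv2.resize(b,(600,600),interpolation=cv2.INTER_CUBIC)*1.3,0,255).astype('uint8'))
E
```

```text
(no output)
```

View pics/c1.png

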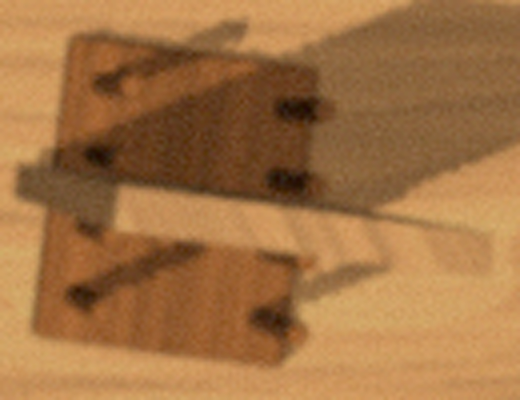

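View pics/c2.png

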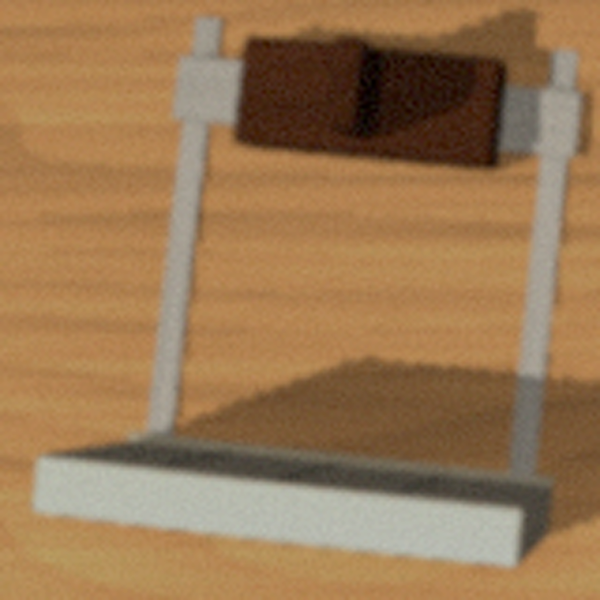

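```bash
python3 - <<'E'
from h import *
def show(n,pts,z,s,o):
    P=[atz("top",o[0]+u/s,o[1]+v/s,z) for u,v in pts]
    print(n,[np.round(p[:2],1).tolist() for p in P]); 
    return P
print("cam",-cam("top")[2].T@cam("top")[3])
show("boardtop",[(115,183),(112,232),(490,272),(493,230)],212,4,(405,275))
show("rackbase",[(70,36),(35,335),(278,362),(318,68)],12,4,(405,275))
show("upst",[(35,458),(33,512),(520,563),(523,507)],120,3.75,(120,205))
show("bar top z28",[(247,40),(238,142),(497,165),(505,62)],28,3.75,(120,205))
show("rails",[(208,20),(162,430),(525,470),(565,50)],2,3.75,(120,205))
show("fin top",[(345,40),(367,42)],77,3.75,(120,205))
print("pix of side stop", [spot("side",l) for l in("stop","stop_grip","stop_face")], [spot("top",l) for l in("stop","stop_grip","stop_face")])
# top right base of wrist
E
```

```text
cam [515.26697617  16.31423084 902.12247466]
boardtop [[480.7, -133.6], [464.6, -132.3], [448.2, -262.1], [462.2, -263.4]]
rackbase [[533.5, -158.7], [406.9, -141.8], [393.0, -247.0], [518.4, -267.3]]
upst [[465.9, 306.4], [444.1, 306.9], [426.7, 108.0], [448.8, 106.8]]
bar top z28 [[650.6, 245.9], [603.8, 248.8], [593.2, 130.1], [639.9, 127.1]]
rails [[664.3, 271.8], [472.5, 289.1], [455.6, 119.6], [649.1, 102.4]]
fin top [[642.8, 190.1], [641.9, 180.5]]
pix of side stop [[(0.59, [626.0, 183.0, 54.0])], [(0.79, [628.0, 184.0, 52.0])], [(0.59, [626.0, 184.0, 54.0])]] [[(0.63, [623.0, 183.0, 31.0])], [(0.88, [620.0, 184.0, 31.0])], []]
```

Measurements agree with the known sizes: board yaw about -7.5°, top centre (464,-198). Upstand centre (446,207), yaw -5°, and the stop fin is near (625,186). I'll pre-position the stop first, as insurance against the foot slipping.

```bash
python3 -m pendant '[{"jaw":1,"spin":0.115,"tz":-5},{"jaw":1,"spin":0.115,"tz":-5},{"jaw":1,"spin":0.115,"tz":-5},{"jaw":1,"spin":0.116},{"jaw":1,"tx":18,"ty":-36},{"jaw":1,"tx":18,"ty":-36},{"jaw":1,"tx":18,"ty":-36},{"jaw":1,"tx":18,"ty":-36}]' 40
python3 -m pendant '[{"jaw":1,"tx":18,"ty":-36},{"jaw":1,"tx":18,"ty":-36},{"jaw":1,"tx":18,"ty":-36},{"jaw":1,"tx":18,"ty":-36},{"jaw":1,"tx":18,"ty":-36},{"jaw":1,"tx":18,"ty":-36},{"jaw":1,"tx":18,"ty":-36},{"jaw":1,"tx":18,"ty":-36}]'
python3 -m pendant '[{"jaw":1,"tx":18,"ty":-36},{"jaw":1,"tx":18,"ty":-36},{"jaw":1,"tx":18,"ty":-36},{"jaw":1,"tx":18,"ty":-36},{"jaw":1,"tx":18,"ty":-36},{"jaw":1,"tx":18,"ty":-36},{"jaw":1,"tx":18,"ty":-36},{"jaw":1}]'
cat >> h.py <<'E'
def tool():
    s=env.read_state(); w,x,y,z=s["ee_rot"]
    from scipy.spatial.transform import Rotation as Ro
    return s,Ro.from_quat([x,y,z,w]).as_matrix()
def go(P,xang=None):
    s,R=tool(); a=np.degrees(np.arctan2(R[1,0],R[0,0]))
    print("t",round(s["t"],2),"tcp",np.round(s["eef_pos"],1),"xang",round(a,2),"shift",np.round(R.T@(np.array(P)-s["eef_pos"]),1))
    if xang is not None: print("spin",round(-np.radians(xang-a),4))
E
python3 - <<'E'
from h import *
go([625,186,43],-5)
snap("wrist","w1"); print(spot("wrist","stop_grip"),spot("wrist","upstand"),spot("wrist","stop_face"))
E
```

```text
t 1.1 tcp [ 200.3 -512.2  231.3] xang 21.36 shift [ 649.8 -495.6  188.3]
spin 0.4601
[] [] []validation failed for argument at $[0]...
validation failed for argument at $[0]...
validation failed for argument at $[0]...
```

View pics/w1.png

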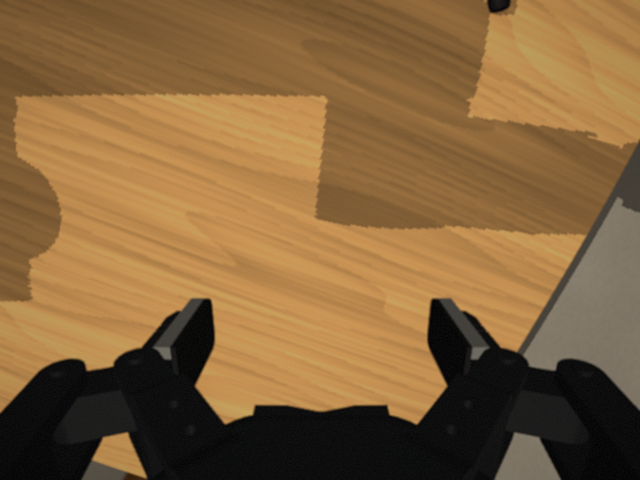

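The wrist view shows only worktop and fingers: the moves were refused, so nothing has moved. I'll retry one row with all keys present.

```bash
python3 -m pendant '[{"jaw":1.0,"tx":0,"ty":0,"tz":-5,"spin":0.115}]' 40
```

```text
t: 1.38
eef_pos: [200.2, -511.7, 235.2]
ee_rot: [-0.001, 0.992, 0.128, -0.0]
contact_force: [-0.5, -0.0, -1.2]
grip_width: 85.5
finger_force: 0.0
```

```bash
python3 -m pendant '[{"jaw":1.0,"tx":0,"ty":0,"tz":-5,"spin":0.115},{"jaw":1.0,"tx":0,"ty":0,"tz":-5,"spin":0.115},{"jaw":1.0,"tx":0,"ty":0,"tz":0,"spin":0.116},{"jaw":1.0,"tx":18,"ty":-36,"tz":0,"spin":0},{"jaw":1.0,"tx":18,"ty":-36,"tz":0,"spin":0},{"jaw":1.0,"tx":18,"ty":-36,"tz":0,"spin":0},{"jaw":1.0,"tx":18,"ty":-36,"tz":0,"spin":0},{"jaw":1.0,"tx":18,"ty":-36,"tz":0,"spin":0}]' | head -3
python3 -m pendant '[{"jaw":1.0,"tx":18,"ty":-36,"tz":0,"spin":0},{"jaw":1.0,"tx":18,"ty":-36,"tz":0,"spin":0},{"jaw":1.0,"tx":18,"ty":-36,"tz":0,"spin":0},{"jaw":1.0,"tx":18,"ty":-36,"tz":0,"spin":0},{"jaw":1.0,"tx":18,"ty":-36,"tz":0,"spin":0},{"jaw":1.0,"tx":18,"ty":-36,"tz":0,"spin":0},{"jaw":1.0,"tx":18,"ty":-36,"tz":0,"spin":0},{"jaw":1.0,"tx":18,"ty":-36,"tz":0,"spin":0}]' | head -3
python3 -m pendant '[{"jaw":1.0,"tx":18,"ty":-36,"tz":0,"spin":0},{"jaw":1.0,"tx":18,"ty":-36,"tz":0,"spin":0},{"jaw":1.0,"tx":18,"ty":-36,"tz":0,"spin":0},{"jaw":1.0,"tx":18,"ty":-36,"tz":0,"spin":0},{"jaw":1.0,"tx":18,"ty":-36,"tz":0,"spin":0},{"jaw":1.0,"tx":0,"ty":0,"tz":0,"spin":0},{"jaw":1.0,"tx":0,"ty":0,"tz":0,"spin":0}]'
python3 - <<'E'
from h import *
go([625,186,43],-5)
snap("wrist","w2"); print(spot("wrist","stop_grip"),spot("wrist","upstand"),spot("wrist","stop_face"))
E
```

```text
t: 2.05
eef_pos: [306.4, -339.3, 246.4]
ee_rot: [0.0, 0.999, -0.045, 0.0]
t: 2.72
eef_pos: [475.3, -64.7, 246.7]
ee_rot: [0.0, 0.999, -0.044, 0.001]
t: 3.3
eef_pos: [580.4, 106.5, 245.0]
ee_rot: [0.0, 0.999, -0.042, -0.001]
contact_force: [-0.7, -0.5, 0.1]
grip_width: 85.4
finger_force: 0.0
t 3.3 tcp [580.4 106.5 245. ] xang -4.85 shift [ 38.1 -83.1 201.9]
spin 0.0026
[(0.67, [624.0, 184.0, 29.0])] [(0.96, [454.0, 165.0, 91.0])] [(0.77, [625.0, 182.0, 32.0]), (0.68, [720.0, -3.0, 87.0])]
```

View pics/w2.png

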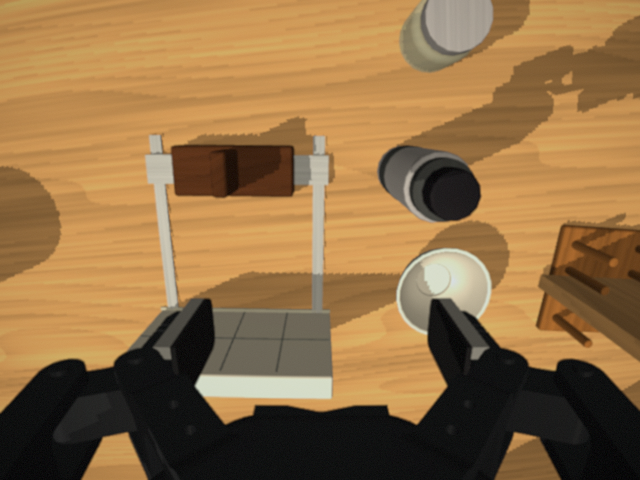

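The stop bar shows at (174–293, 146–196), the fin at (212–236, 148–196), and the upstand face base at row 310, columns up to 330, with its top edge at rows 375–397.

```bash
python3 - <<'E'
from h import *
f=lambda u,v,z: atz("wrist",u,v,z)[:2].round(1)
print("cam",-cam("wrist")[2].T@cam("wrist")[3])
print("front lower",f(174,195,0),f(293,196,0)); print("front z28",f(174,195,28),f(293,196,28)); print("back z28",f(174,146,28),f(293,147,28))
print("up base right",f(330,310,0),"top", f(331,375,120),f(331,397,120))
print("fin top",[f(*p,77) for p in((212,148),(224,149),(224,196),(212,196))])
print("rails at row300",f(171,300,2),f(318,300,2))
E
```

```text
cam [650.0098168   97.97621437 389.45406595]
front lower [602.  262.4] [588.7 133.6]
front z28 [605.4 250.6] [593.1 131.1]
back z28 [652.9 241.3] [640.6 125.8]
up base right [450.4 105.2] top [449.3 107.3] [426.  109.2]
fin top [array([647.6, 189.9]), array([645.8, 179.9]), array([606.4, 186.2]), array([607.4, 196.6])]
rails at row300 [480.2 290.4] [465.5 118. ]
```

```bash
python3 -m pendant '[{"jaw":1.0,"tx":13,"ty":-28,"tz":0,"spin":0},{"jaw":1.0,"tx":13,"ty":-28,"tz":0,"spin":0},{"jaw":1.0,"tx":13,"ty":-29,"tz":0,"spin":0},{"jaw":1.0,"tx":0,"ty":0,"tz":40,"spin":0},{"jaw":1.0,"tx":0,"ty":0,"tz":40,"spin":0},{"jaw":1.0,"tx":0,"ty":0,"tz":40,"spin":0},{"jaw":1.0,"tx":0,"ty":0,"tz":40,"spin":0},{"jaw":1.0,"tx":0,"ty":0,"tz":30,"spin":0}]'
python3 -m pendant '[{"jaw":1.0,"tx":0,"ty":0,"tz":12,"spin":0},{"jaw":0.2,"tx":0,"ty":0,"tz":0,"spin":0},{"jaw":0.1,"tx":0,"ty":0,"tz":0,"spin":0},{"jaw":0.0,"tx":0,"ty":0,"tz":0,"spin":0},{"jaw":0.0,"tx":0,"ty":0,"tz":0,"spin":0},{"jaw":0.0,"tx":0,"ty":0,"tz":0,"spin":0},{"jaw":0.0,"tx":0,"ty":0,"tz":0,"spin":0}]' 30
python3 - <<'E'
from h import *
go([626,188,43],-5)
E
```

```text
t: 4.17
eef_pos: [624.8, 183.9, 53.1]
ee_rot: [0.001, 0.999, -0.045, -0.002]
contact_force: [0.5, -0.2, -0.8]
grip_width: 85.4
finger_force: 0.0
t: 4.75
eef_pos: [628.5, 190.1, 47.5]
ee_rot: [-0.005, 0.999, -0.044, 0.003]
contact_force: [0.5, 2.0, 3.2]
grip_width: 13.5
finger_force: 32.4
t 4.75 tcp [628.5 190.1  47.5] xang -5.05 shift [-2.3  2.4  4.5]
spin -0.0009
```

```bash
python3 -m pendant '[{"jaw":0.0,"tx":-8,"ty":0,"tz":0,"spin":0},{"jaw":0.0,"tx":-9,"ty":0,"tz":0,"spin":0},{"jaw":0.0,"tx":-10,"ty":0,"tz":0,"spin":0},{"jaw":0.0,"tx":-10,"ty":0,"tz":0,"spin":0},{"jaw":0.0,"tx":-10,"ty":0,"tz":0,"spin":0},{"jaw":0.0,"tx":-10,"ty":0,"tz":0,"spin":0},{"jaw":0.0,"tx":-6,"ty":0,"tz":0,"spin":0},{"jaw":0.0,"tx":0,"ty":0,"tz":0,"spin":0}]'
python3 -m pendant '[{"jaw":1.0,"tx":0,"ty":0,"tz":0,"spin":0},{"jaw":1.0,"tx":0,"ty":0,"tz":0,"spin":0},{"jaw":1.0,"tx":0,"ty":0,"tz":0,"spin":0},{"jaw":1.0,"tx":0,"ty":0,"tz":-40,"spin":0},{"jaw":1.0,"tx":0,"ty":0,"tz":-40,"spin":0},{"jaw":1.0,"tx":0,"ty":0,"tz":-40,"spin":0},{"jaw":1.0,"tx":0,"ty":0,"tz":-40,"spin":0},{"jaw":1.0,"tx":0,"ty":0,"tz":-40,"spin":0}]'
python3 - <<'E'
from h import *
snap("top","top1"); t=cv2.imread("pics/top1.png"); 
cv2.imwrite("pics/c3.png",np.clip(cv2.resize(t[205:365,120:280],(600,600),interpolation=cv2.INTER_CUBIC)*1.3,0,255).astype('uint8'))
print(spot("top","stop_grip"),spot("wrist","stop"))
go([464,-198,250],82.5)
E
```

```text
t: 5.42
eef_pos: [564.9, 196.3, 47.5]
ee_rot: [-0.004, 0.999, -0.044, 0.003]
contact_force: [1.2, 11.1, 3.5]
grip_width: 13.3
finger_force: 33.0
t: 6.08
eef_pos: [563.5, 190.8, 246.2]
ee_rot: [0.0, 0.999, -0.045, -0.0]
contact_force: [0.7, 0.9, -0.0]
grip_width: 85.5
finger_force: 0.0
[(0.75, [550.0, 163.0, 31.0]), (0.46, [720.0, -9.0, 85.0])] [(0.85, [618.0, 270.0, 38.0])]
t 6.23 tcp [565.9 191.4 250.1] xang -5.1 shift [-66.9 396.9  -1.7]
spin -1.5288
```

```bash
python3 -m pendant '[{"jaw":1.0,"tx":-6.7,"ty":39.7,"tz":0,"spin":0},{"jaw":1.0,"tx":-6.7,"ty":39.7,"tz":0,"spin":0},{"jaw":1.0,"tx":-6.7,"ty":39.7,"tz":0,"spin":0},{"jaw":1.0,"tx":-6.7,"ty":39.7,"tz":0,"spin":0},{"jaw":1.0,"tx":-6.7,"ty":39.7,"tz":0,"spin":0},{"jaw":1.0,"tx":-6.7,"ty":39.7,"tz":0,"spin":0},{"jaw":1.0,"tx":-6.7,"ty":39.7,"tz":0,"spin":0},{"jaw":1.0,"tx":-6.7,"ty":39.7,"tz":0,"spin":0}]' |head -2
python3 -m pendant '[{"jaw":1.0,"tx":-6.7,"ty":39.7,"tz":0,"spin":0},{"jaw":1.0,"tx":-6.7,"ty":39.7,"tz":0,"spin":0},{"jaw":1.0,"tx":0,"ty":0,"tz":0,"spin":-0.12},{"jaw":1.0,"tx":0,"ty":0,"tz":0,"spin":-0.12},{"jaw":1.0,"tx":0,"ty":0,"tz":0,"spin":-0.12},{"jaw":1.0,"tx":0,"ty":0,"tz":0,"spin":-0.12},{"jaw":1.0,"tx":0,"ty":0,"tz":0,"spin":-0.12},{"jaw":1.0,"tx":0,"ty":0,"tz":0,"spin":-0.12}]' |head -2
python3 -m pendant '[{"jaw":1.0,"tx":0,"ty":0,"tz":0,"spin":-0.12},{"jaw":1.0,"tx":0,"ty":0,"tz":0,"spin":-0.12},{"jaw":1.0,"tx":0,"ty":0,"tz":0,"spin":-0.12},{"jaw":1.0,"tx":0,"ty":0,"tz":0,"spin":-0.12},{"jaw":1.0,"tx":0,"ty":0,"tz":0,"spin":-0.12},{"jaw":1.0,"tx":0,"ty":0,"tz":0,"spin":-0.12},{"jaw":1.0,"tx":0,"ty":0,"tz":0,"spin":-0.09}]' |head -2
python3 - <<'E'
from h import *
go([464,-198,163],82.5)
snap("wrist","w3"); print(spot("wrist","board"))
for z,P in ((212,(464-8-7.5,-198+64)),):
  pass
c,s=np.cos(np.radians(-7.5)),np.sin(np.radians(-7.5))
for dx,dy in((-7.5,65),(7.5,65),(7.5,-65),(-7.5,-65)): print(np.round(proj("wrist",[464+dx*c-dy*s,-198+dx*s+dy*c,212]),1))
E
```

```text
t: 6.9
eef_pos: [480.7, -121.9, 242.3]
t: 7.57
eef_pos: [461.1, -198.2, 242.1]
t: 8.15
eef_pos: [461.1, -198.0, 242.1]
t 8.15 tcp [ 461.1 -198.   242.1] xang 82.89 shift [ 0.3  3.2 79.1]
spin 0.0068
[(0.76, [465.0, -185.0, 213.0])]
[310.6 147.4]
[343.1 147.4]
[338.9 385.5]
[312.3 385.4]
```

View pics/w3.png

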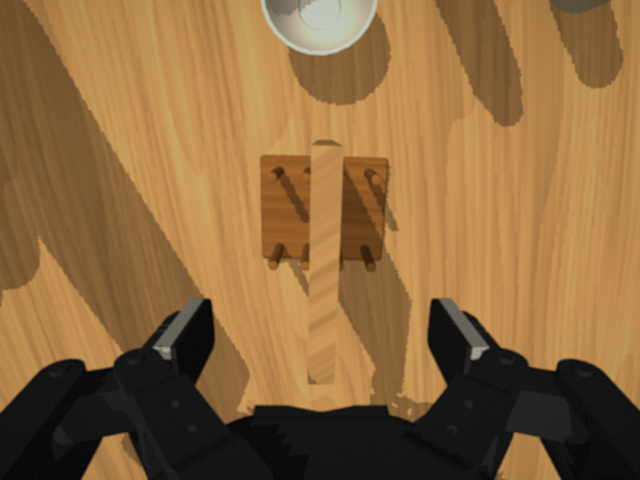

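View pics/c3.png

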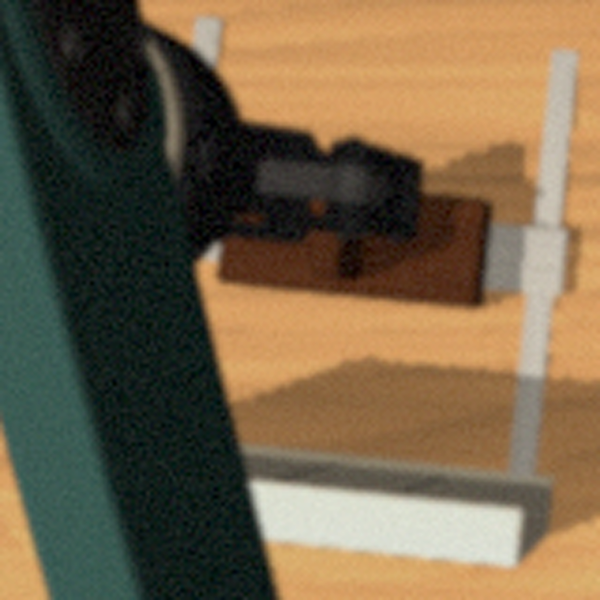

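The board's top edge runs from (310–343,147) to (308–334,384), within about 2 mm of prediction, with yaw about -8.4°. The stop's front edge is now at c3 (220,281)–(483,305). Next I grasp the board.

```bash
python3 - <<'E'
from h import *
F=[atz("top",120+u/3.75,205+v/3.75,28)[:2] for u,v in((220,281),(483,305))]; m=(F[0]+F[1])/2-np.array([446.3,206]); print(F,"gap",m@[.9962,-.0872]-12, m@[.0872,.9962])
E
python3 -m pendant '[{"jaw":1.0,"tx":0,"ty":2.5,"tz":0,"spin":0.022},{"jaw":1.0,"tx":0,"ty":0,"tz":25,"spin":0},{"jaw":1.0,"tx":0,"ty":0,"tz":27,"spin":0},{"jaw":1.0,"tx":0,"ty":0,"tz":27,"spin":0},{"jaw":1.0,"tx":0,"ty":0,"tz":0,"spin":0}]'
python3 -m pendant '[{"jaw":0.25,"tx":0,"ty":0,"tz":0,"spin":0},{"jaw":0.2,"tx":0,"ty":0,"tz":0,"spin":0},{"jaw":0.1,"tx":0,"ty":0,"tz":0,"spin":0},{"jaw":0.0,"tx":0,"ty":0,"tz":0,"spin":0},{"jaw":0.0,"tx":0,"ty":0,"tz":0,"spin":0},{"jaw":0.0,"tx":0,"ty":0,"tz":0,"spin":0},{"jaw":0.0,"tx":0,"ty":0,"tz":0,"spin":0}]' 40
python3 - <<'E'
from h import *
go([464,-198,163],81.6)
E
```

```text
[array([540.83253995, 255.59503728]), array([530.4353346 , 135.84217266])] gap 77.89100595794154 -2.452406395785099
t: 8.67
eef_pos: [461.0, -196.5, 158.2]
ee_rot: [-0.006, 0.759, 0.651, -0.002]
contact_force: [-0.4, 0.0, -0.0]
grip_width: 85.4
finger_force: 0.0
t: 9.25
eef_pos: [464.9, -198.8, 166.7]
ee_rot: [0.001, 0.759, 0.652, 0.0]
contact_force: [-0.9, 0.8, 4.5]
grip_width: 14.6
finger_force: 40.5
t 9.25 tcp [ 464.9 -198.8  166.7] xang 81.33 shift [ 0.6 -1.   3.7]
spin -0.0047
```

```bash
python3 -m pendant '[{"jaw":0.0,"tx":0,"ty":0,"tz":-15,"spin":0},{"jaw":0.0,"tx":0,"ty":0,"tz":-25,"spin":0},{"jaw":0.0,"tx":0,"ty":0,"tz":-25,"spin":0},{"jaw":0.0,"tx":0,"ty":0,"tz":-12,"spin":0},{"jaw":0.0,"tx":0,"ty":0,"tz":0,"spin":0},{"jaw":0.0,"tx":20,"ty":0,"tz":0,"spin":0},{"jaw":0.0,"tx":30,"ty":0,"tz":0,"spin":0},{"jaw":0.0,"tx":35,"ty":0,"tz":0,"spin":0}]'
python3 -m pendant '[{"jaw":0.0,"tx":35,"ty":0,"tz":0,"spin":0},{"jaw":0.0,"tx":35,"ty":0,"tz":0,"spin":0},{"jaw":0.0,"tx":35,"ty":0,"tz":0,"spin":0},{"jaw":0.0,"tx":35,"ty":0,"tz":0,"spin":0},{"jaw":0.0,"tx":35,"ty":0,"tz":0,"spin":0},{"jaw":0.0,"tx":35,"ty":0,"tz":0,"spin":0},{"jaw":0.0,"tx":35,"ty":0,"tz":0,"spin":0},{"jaw":0.0,"tx":30,"ty":0,"tz":0,"spin":0}]'
python3 -m pendant '[{"jaw":0.0,"tx":25,"ty":0,"tz":0,"spin":0},{"jaw":0.0,"tx":17,"ty":0,"tz":0,"spin":-0.04},{"jaw":0.0,"tx":0,"ty":0,"tz":0,"spin":-0.024},{"jaw":0.0,"tx":0,"ty":0,"tz":0,"spin":0},{"jaw":0.0,"tx":0,"ty":0,"tz":0,"spin":0}]'
python3 - <<'E'
from h import *
go([522.5,199.3,157],85)
im=[snap(n,n+"2") for n in("wrist","side")]
cv2.imwrite("pics/c4.png",cv2.cvtColor(np.hstack([cv2.resize(im[0],(400,300)),cv2.resize(im[1][60:300,140:460],(400,300))]),cv2.COLOR_RGB2BGR))
E
```

```text
t: 9.92
eef_pos: [476.4, -114.4, 239.6]
ee_rot: [-0.002, 0.76, 0.65, -0.001]
contact_force: [1.1, -0.3, -3.4]
grip_width: 14.7
finger_force: 39.6
t: 10.58
eef_pos: [517.7, 159.8, 239.4]
ee_rot: [-0.001, 0.758, 0.652, -0.002]
contact_force: [-0.5, -0.8, -4.0]
grip_width: 14.4
finger_force: 39.6
t: 11.0
eef_pos: [524.4, 198.3, 240.4]
ee_rot: [-0.0, 0.737, 0.675, -0.002]
contact_force: [0.6, -0.8, -3.4]
grip_width: 14.2
finger_force: 39.6
t 11.0 tcp [524.4 198.3 240.4] xang 84.97 shift [ 1.  -1.7 83.4]
spin -0.0006
```

View pics/c4.png

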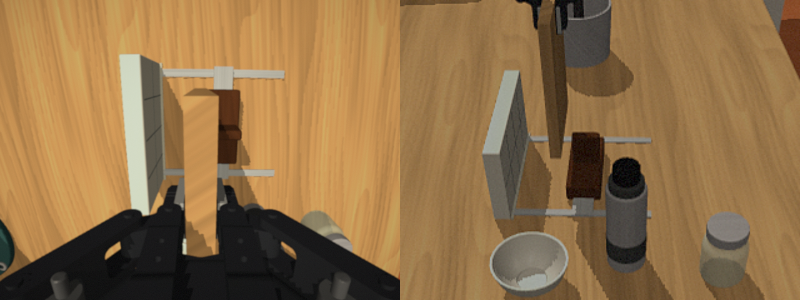

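The board hangs upright and square between the upstand face (left) and the stop (right), clear of both. Lowering it now.

```bash
python3 -m pendant '[{"jaw":0.0,"tx":1,"ty":-1.5,"tz":10,"spin":0},{"jaw":0.0,"tx":0,"ty":0,"tz":20,"spin":0},{"jaw":0.0,"tx":0,"ty":0,"tz":20,"spin":0},{"jaw":0.0,"tx":0,"ty":0,"tz":15,"spin":0},{"jaw":0.0,"tx":0,"ty":0,"tz":10,"spin":0},{"jaw":0.0,"tx":0,"ty":0,"tz":4,"spin":0},{"jaw":0.0,"tx":0,"ty":0,"tz":0,"spin":0},{"jaw":0.0,"tx":0,"ty":0,"tz":0,"spin":0}]'
python3 -m pendant '[{"jaw":0.0,"tx":0,"ty":0,"tz":2,"spin":0},{"jaw":0.0,"tx":0,"ty":0,"tz":1,"spin":0},{"jaw":0.0,"tx":0,"ty":0,"tz":0,"spin":0}]'
python3 - <<'E'
from h import *
go([522.5,199.3,155],85); print(env.read_state()["contact_force"])
E
```

```text
t: 11.77
eef_pos: [523.9, 200.0, 163.9]
ee_rot: [0.0, 0.737, 0.676, 0.001]
contact_force: [0.3, -0.3, -3.5]
grip_width: 14.7
finger_force: 39.5
t: 12.02
eef_pos: [523.9, 200.3, 160.9]
ee_rot: [0.0, 0.737, 0.676, 0.001]
contact_force: [0.1, 0.0, -3.6]
grip_width: 14.6
finger_force: 39.6
t 12.02 tcp [523.9 200.3 160.9] xang 85.02 shift [-1.1 -1.3  5.9]
spin 0.0003
[ 0.07940833  0.02239141 -3.58383041]
```

```bash
python3 -m pendant '[{"jaw":0.0,"tx":0,"ty":-1,"tz":2,"spin":0},{"jaw":0.0,"tx":0,"ty":0,"tz":1.5,"spin":0},{"jaw":0.0,"tx":0,"ty":0,"tz":1,"spin":0},{"jaw":0.0,"tx":0,"ty":0,"tz":0,"spin":0}]' | grep -E "pos|contact"
python3 -m pendant '[{"jaw":0.0,"tx":0,"ty":0,"tz":1,"spin":0},{"jaw":0.0,"tx":0,"ty":0,"tz":0.5,"spin":0},{"jaw":0.0,"tx":0,"ty":0,"tz":0,"spin":0}]'| grep -E "pos|contact"
```

```text
eef_pos: [522.3, 200.2, 155.3]
contact_force: [1.0, -0.4, -4.0]
eef_pos: [522.7, 200.2, 154.8]
contact_force: [-0.7, -0.6, -1.4]
```

```bash
python3 -m pendant '[{"jaw":0.0,"tx":0,"ty":0,"tz":1,"spin":0},{"jaw":0.0,"tx":0,"ty":0,"tz":0,"spin":0},{"jaw":0.0,"tx":0,"ty":0,"tz":0,"spin":0}]' 20| grep -E "pos|contact"
python3 -m pendant '[{"jaw":0.2,"tx":0,"ty":0,"tz":0,"spin":0},{"jaw":0.24,"tx":0,"ty":0,"tz":0,"spin":0},{"jaw":0.24,"tx":0,"ty":0,"tz":0,"spin":0},{"jaw":0.24,"tx":0,"ty":0,"tz":0,"spin":0},{"jaw":0.24,"tx":0,"ty":0,"tz":0,"spin":0}]'
python3 - <<'E'
from h import *
im=[snap(n,n+"3") for n in("wrist","side")]
cv2.imwrite("pics/c5.png",cv2.cvtColor(np.hstack([cv2.resize(im[0],(400,300)),cv2.resize(im[1][60:300,140:460],(400,300))]),cv2.COLOR_RGB2BGR))
E
```

```text
eef_pos: [522.9, 200.1, 154.8]
contact_force: [-2.5, -2.2, 6.0]
t: 13.27
eef_pos: [522.6, 200.3, 152.9]
ee_rot: [-0.0, 0.737, 0.676, -0.0]
contact_force: [-0.3, 0.2, 0.3]
grip_width: 20.4
finger_force: 0.0
```

View pics/c5.png

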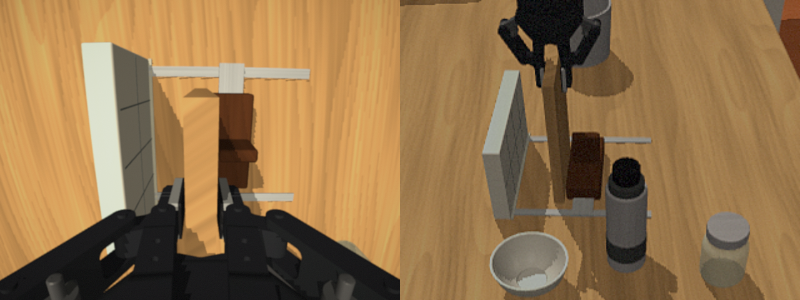

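Board stands free and upright on the worktop between the slightly opened fingers, its foot just inside the stop. Now I ease the top towards the upstand.

```bash
python3 -m pendant '[{"jaw":0.24,"tx":0,"ty":-3,"tz":0,"spin":0},{"jaw":0.24,"tx":0,"ty":-3,"tz":0,"spin":0},{"jaw":0.24,"tx":0,"ty":-3,"tz":0,"spin":0},{"jaw":0.24,"tx":0,"ty":-3,"tz":0,"spin":0},{"jaw":0.24,"tx":0,"ty":-3,"tz":0,"spin":0},{"jaw":0.24,"tx":0,"ty":-3,"tz":0,"spin":0},{"jaw":0.24,"tx":0,"ty":-2,"tz":0,"spin":0},{"jaw":0.24,"tx":0,"ty":0,"tz":0,"spin":0}]'
python3 - <<'E'
from h import *
capture("side");capture("top");capture("wrist"); print([spot(c,"board") for c in("side","top","wrist")]); go([522,200,153],85)
E
```

```text
t: 14.03
eef_pos: [502.1, 202.1, 153.3]
ee_rot: [-0.0, 0.737, 0.676, -0.0]
contact_force: [0.1, -0.0, -0.3]
grip_width: 20.5
finger_force: 0.0
[[(0.81, [510.0, 156.0, 116.0])], [(0.98, [509.0, 166.0, 148.0]), (0.2, [449.0, 159.0, 124.0])], [(0.57, [508.0, 235.0, 198.0])]]
t 14.33 tcp [502.8 202.  153.3] xang 85.01 shift [-0.3 19.3  0.3]
spin 0.0002
```

```bash
python3 -m pendant '[{"jaw":0.27,"tx":0,"ty":-3,"tz":0,"spin":0},{"jaw":0.3,"tx":0,"ty":-3,"tz":0,"spin":0},{"jaw":0.33,"tx":0,"ty":-3,"tz":0,"spin":0},{"jaw":0.36,"tx":0,"ty":-3,"tz":0,"spin":0},{"jaw":0.38,"tx":0,"ty":-3,"tz":0,"spin":0},{"jaw":0.4,"tx":0,"ty":-3,"tz":0,"spin":0},{"jaw":0.42,"tx":0,"ty":-3,"tz":0,"spin":0},{"jaw":0.42,"tx":0,"ty":0,"tz":0,"spin":0}]'
python3 - <<'E'
from h import *
capture("side");capture("wrist"); print([spot(c,"board") for c in("side","wrist")]); go([522,200,153],85)
E
```

```text
t: 15.0
eef_pos: [481.0, 203.9, 153.3]
ee_rot: [-0.0, 0.737, 0.676, -0.0]
contact_force: [0.5, 1.0, -0.3]
grip_width: 35.9
finger_force: 0.2
[[(0.89, [497.0, 172.0, 119.0])], [(0.56, [485.0, 232.0, 190.0])]]
t 15.2 tcp [481.8 203.8 153.4] xang 85.02 shift [-0.3 40.3  0.5]
spin 0.0003
```

```bash
python3 -m pendant '[{"jaw":0.44,"tx":0,"ty":-3,"tz":0,"spin":0},{"jaw":0.46,"tx":0,"ty":-3,"tz":0,"spin":0},{"jaw":0.48,"tx":0,"ty":-3,"tz":0,"spin":0},{"jaw":0.5,"tx":0,"ty":-3,"tz":0,"spin":0},{"jaw":0.5,"tx":0,"ty":-3,"tz":0,"spin":0},{"jaw":0.5,"tx":0,"ty":-3,"tz":0,"spin":0},{"jaw":0.5,"tx":0,"ty":-3,"tz":0,"spin":0},{"jaw":0.5,"tx":0,"ty":0,"tz":0,"spin":0}]'
python3 - <<'E'
from h import *
capture("side");capture("wrist"); print([spot(c,"board") for c in("side","wrist")]); go([522,200,153],85)
E
```

```text
t: 15.87
eef_pos: [460.1, 205.7, 153.3]
ee_rot: [-0.0, 0.737, 0.676, -0.0]
contact_force: [-0.9, -0.6, 0.3]
grip_width: 42.5
finger_force: 0.4
[[(0.86, [481.0, 178.0, 111.0])], [(0.57, [466.0, 231.0, 169.0]), (0.37, [558.0, 205.0, 26.0])]]
t 16.07 tcp [460.9 205.7 153.5] xang 85.02 shift [-0.4 61.4  0.6]
spin 0.0003
```

```bash
python3 -m pendant '[{"jaw":0.51,"tx":0,"ty":-2,"tz":0,"spin":0},{"jaw":0.52,"tx":0,"ty":-2,"tz":0,"spin":0},{"jaw":0.53,"tx":0,"ty":-2,"tz":0,"spin":0},{"jaw":0.54,"tx":0,"ty":-2,"tz":0,"spin":0},{"jaw":0.55,"tx":0,"ty":-2,"tz":0,"spin":0},{"jaw":0.56,"tx":0,"ty":-1,"tz":0,"spin":0},{"jaw":0.57,"tx":0,"ty":0,"tz":0,"spin":0},{"jaw":0.57,"tx":0,"ty":0,"tz":0,"spin":0}]'
python3 - <<'E'
from h import *
capture("side");capture("wrist"); print([spot(c,"board") for c in("side","wrist")]); go([522,200,153],85)
E
```

```text
t: 16.73
eef_pos: [449.9, 206.6, 153.5]
ee_rot: [0.0, 0.737, 0.676, 0.0]
contact_force: [-0.1, -0.3, -0.2]
grip_width: 48.4
finger_force: 0.0
[[(0.75, [480.0, 181.0, 109.0])], [(0.86, [456.0, 232.0, 161.0])]]
t 16.93 tcp [450.  206.6 153.3] xang 85.01 shift [-0.3 72.3  0.3]
spin 0.0002
```

Fingers carry no load and the board rests on the tiles. Retreating upwards, then over to the fin.

```bash
python3 -m pendant '[{"jaw":0.57,"tx":0,"ty":0,"tz":-10,"spin":0},{"jaw":0.57,"tx":0,"ty":0,"tz":-20,"spin":0},{"jaw":0.57,"tx":0,"ty":0,"tz":-30,"spin":0},{"jaw":0.57,"tx":0,"ty":0,"tz":-35,"spin":0},{"jaw":1.0,"tx":0,"ty":38,"tz":0,"spin":0},{"jaw":1.0,"tx":0,"ty":38,"tz":0,"spin":0},{"jaw":1.0,"tx":0,"ty":38,"tz":0,"spin":0},{"jaw":1.0,"tx":0,"ty":0,"tz":0,"spin":0.12}]'
python3 -m pendant '[{"jaw":1.0,"tx":0,"ty":0,"tz":0,"spin":0.12},{"jaw":1.0,"tx":0,"ty":0,"tz":0,"spin":0.12},{"jaw":1.0,"tx":0,"ty":0,"tz":0,"spin":0.12},{"jaw":1.0,"tx":0,"ty":0,"tz":0,"spin":0.12},{"jaw":1.0,"tx":0,"ty":0,"tz":0,"spin":0.12},{"jaw":1.0,"tx":0,"ty":0,"tz":0,"spin":0.12},{"jaw":1.0,"tx":0,"ty":0,"tz":0,"spin":0.12},{"jaw":1.0,"tx":0,"ty":0,"tz":0,"spin":0.12}]' | head -2
python3 -m pendant '[{"jaw":1.0,"tx":0,"ty":0,"tz":0,"spin":0.12},{"jaw":1.0,"tx":0,"ty":0,"tz":0,"spin":0.12},{"jaw":1.0,"tx":0,"ty":0,"tz":0,"spin":0.12},{"jaw":1.0,"tx":0,"ty":0,"tz":0,"spin":0.12},{"jaw":1.0,"tx":0,"ty":0,"tz":0,"spin":0.01},{"jaw":1.0,"tx":0,"ty":0,"tz":0,"spin":0},{"jaw":1.0,"tx":0,"ty":0,"tz":0,"spin":0}]' | head -2
python3 - <<'E'
from h import *
for c in("side","top","wrist"):
  snap(c,c+"4"); print(c,[(l,spot(c,l)) for l in("board","stop_grip","grinder","bowl")])
go([566,196,46],-5)
E
```

```text
t: 17.6
eef_pos: [568.8, 195.3, 245.1]
ee_rot: [0.0, 0.778, 0.628, -0.001]
contact_force: [-1.2, 0.2, -2.2]
grip_width: 85.3
finger_force: 0.0
t: 18.27
eef_pos: [563.6, 196.7, 249.1]
t: 18.85
eef_pos: [563.5, 196.7, 248.7]
side [('board', [(0.97, [477.0, 183.0, 110.0]), (0.7, [462.0, -206.0, 12.0])]), ('stop_grip', [(0.56, [562.0, 172.0, 24.0])]), ('grinder', [(0.65, [601.0, -2.0, 102.0])]), ('bowl', [(0.93, [480.0, 6.0, 21.0])])]
top [('board', [(0.81, [484.0, 188.0, 107.0]), (0.36, [720.0, -8.0, 85.0])]), ('stop_grip', [(0.78, [551.0, 166.0, 31.0])]), ('grinder', [(0.88, [601.0, 18.0, 141.0])]), ('bowl', [(0.97, [483.0, -8.0, 22.0])])]
wrist [('board', [(0.74, [476.0, 210.0, 115.0])]), ('stop_grip', [(0.62, [562.0, 197.0, 28.0])]), ('grinder', [(0.9, [613.0, 36.0, 128.0])]), ('bowl', [(0.96, [479.0, -26.0, 25.0])])]
t 19.6 tcp [563.4 196.7 248.3] xang -4.94 shift [  2.6   0.4 202.3]
spin 0.0011
```

```bash
python3 -m pendant '[{"jaw":1.0,"tx":2,"ty":0,"tz":35,"spin":0},{"jaw":1.0,"tx":0,"ty":0,"tz":40,"spin":0},{"jaw":1.0,"tx":0,"ty":0,"tz":40,"spin":0},{"jaw":1.0,"tx":0,"ty":0,"tz":40,"spin":0},{"jaw":1.0,"tx":0,"ty":0,"tz":30,"spin":0},{"jaw":1.0,"tx":0,"ty":0,"tz":15,"spin":0},{"jaw":1.0,"tx":0,"ty":0,"tz":0,"spin":0}]'|head -2
python3 -m pendant '[{"jaw":0.3,"tx":0,"ty":0,"tz":0,"spin":0},{"jaw":0.2,"tx":0,"ty":0,"tz":0,"spin":0},{"jaw":0.1,"tx":0,"ty":0,"tz":0,"spin":0},{"jaw":0.0,"tx":0,"ty":0,"tz":0,"spin":0},{"jaw":0.0,"tx":0,"ty":0,"tz":0,"spin":0},{"jaw":0.0,"tx":0,"ty":0,"tz":0,"spin":0},{"jaw":0.0,"tx":0,"ty":0,"tz":0,"spin":0},{"jaw":0.0,"tx":0,"ty":0,"tz":0,"spin":0}]' 30
python3 -m pendant '[{"jaw":0.0,"tx":-1,"ty":0,"tz":0,"spin":0},{"jaw":0.0,"tx":-1,"ty":0,"tz":0,"spin":0},{"jaw":0.0,"tx":-1,"ty":0,"tz":0,"spin":0},{"jaw":0.0,"tx":0,"ty":0,"tz":0,"spin":0}]' | grep -E "pos|contact"
python3 -m pendant '[{"jaw":0.0,"tx":-1,"ty":0,"tz":0,"spin":0},{"jaw":0.0,"tx":-0.5,"ty":0,"tz":0,"spin":0},{"jaw":0.0,"tx":0,"ty":0,"tz":0,"spin":0}]' | grep -E "pos|contact"
```

```text
t: 20.18
eef_pos: [561.6, 195.5, 42.4]
t: 20.85
eef_pos: [566.1, 196.2, 49.7]
ee_rot: [0.0, 0.999, -0.043, 0.001]
contact_force: [-0.9, -2.5, 5.7]
grip_width: 13.3
finger_force: 30.9
eef_pos: [563.8, 196.4, 49.7]
contact_force: [2.6, -2.7, 5.8]
eef_pos: [562.4, 196.5, 49.7]
contact_force: [3.2, -2.7, 6.5]
```

```bash
for i in 1; do python3 -m pendant '[{"jaw":0.0,"tx":-1,"ty":0,"tz":0,"spin":0},{"jaw":0.0,"tx":0,"ty":0,"tz":0,"spin":0}]' | grep -E "pos|contact"; done
python3 -m pendant '[{"jaw":0.0,"tx":-1,"ty":0,"tz":0,"spin":0},{"jaw":0.0,"tx":0,"ty":0,"tz":0,"spin":0}]' | grep -E "pos|contact"
python3 -m pendant '[{"jaw":0.0,"tx":-1,"ty":0,"tz":0,"spin":0},{"jaw":0.0,"tx":0,"ty":0,"tz":0,"spin":0}]' | grep -E "pos|contact"
python3 - <<'E'
from h import *
snap("side","s5"); print(spot("side","board"))
E
```

```text
eef_pos: [561.4, 196.6, 49.7]
contact_force: [1.3, -2.8, 6.6]
eef_pos: [561.1, 196.7, 49.7]
contact_force: [4.5, -2.6, 4.0]
eef_pos: [560.3, 196.7, 49.7]
contact_force: [5.3, -2.7, 4.6]
[(0.64, [475.0, 182.0, 115.0])]
```

```bash
python3 -m pendant '[{"jaw":0.0,"tx":-1,"ty":0,"tz":0,"spin":0},{"jaw":0.0,"tx":0,"ty":0,"tz":0,"spin":0},{"jaw":0.0,"tx":0,"ty":0,"tz":0,"spin":0}]' | grep -E "pos|contact"
python3 -m pendant '[{"jaw":0.0,"tx":-1,"ty":0,"tz":0,"spin":0},{"jaw":0.0,"tx":0,"ty":0,"tz":0,"spin":0},{"jaw":0.0,"tx":0,"ty":0,"tz":0,"spin":0}]' | grep -E "pos|contact"
python3 - <<'E'
from h import *
K,k1,R,t=cam("top")
snap("side","s6"); print(spot("side","board"))
# side-view intensity profile across the gap at the board's near (-y) end, worktop level
im=cv2.cvtColor(cv2.imread("pics/s6.png"),cv2.COLOR_BGR2RGB)
f=lambda xp,yp,z: proj("side",[446.3+.9962*xp+.0872*yp,206-.0872*xp+.9962*yp,z])
for yp in (-58,):
  for xp in range(60,100,2):
    u,v=f(xp,yp,6); print(xp,(int(u),int(v)),im[int(round(v)),int(round(u))])
E
```

```text
eef_pos: [559.3, 196.8, 49.7]
contact_force: [5.3, -2.8, 4.1]
eef_pos: [558.3, 196.9, 49.7]
contact_force: [4.2, -3.4, 5.0]
[(0.92, [474.0, 183.0, 116.0])]
60 (257, 216) [101  76  45]
62 (258, 216) [96 70 43]
64 (259, 216) [96 77 43]
66 (260, 216) [92 65 40]
68 (261, 216) [90 66 45]
70 (262, 216) [88 66 42]
72 (264, 216) [86 63 39]
74 (265, 216) [85 65 35]
76 (266, 216) [83 59 36]
78 (267, 216) [78 60 37]
80 (268, 216) [87 64 41]
82 (269, 216) [36 23 19]
84 (270, 216) [37 21  2]
86 (271, 216) [43 19  7]
88 (272, 216) [39 19 16]
90 (273, 216) [40 25  7]
92 (274, 216) [39 13  0]
94 (276, 217) [23  7  0]
96 (277, 217) [30 14  5]
98 (278, 217) [28  9  0]
```

```bash
python3 - <<'E'
from h import *
f=lambda xp,yp,z: proj("side",[446.3+.9962*xp+.0872*yp,206-.0872*xp+.9962*yp,z])
for z in (15,40,60):
  p=68-z*.466
  for n in ("side4","s5","s6"):
    im=cv2.imread(f"pics/{n}.png").astype(float).sum(2)
    c=np.array(f(p,-65,z)); u0=int(c[0]);v0=int(round(c[1]))
    print(z,n,(u0,v0),im[v0-1:v0+2,u0-10:u0+18].mean(0).astype(int).tolist())
E
```

```text
15 side4 (257, 216) [233, 237, 234, 242, 240, 241, 245, 238, 239, 237, 217, 209, 196, 202, 195, 192, 176, 186, 181, 179, 170, 170, 180, 194, 263, 293, 130, 59]
15 s5 (257, 216) [246, 242, 248, 248, 244, 245, 255, 254, 253, 249, 224, 225, 199, 206, 203, 188, 192, 190, 185, 186, 190, 186, 203, 71, 56, 62, 68, 69]
15 s6 (257, 216) [243, 240, 249, 240, 248, 243, 252, 253, 242, 227, 211, 199, 209, 206, 196, 197, 188, 187, 183, 174, 189, 189, 64, 60, 74, 75, 63, 79]
40 side4 (249, 205) [233, 226, 219, 223, 239, 236, 242, 233, 240, 236, 227, 208, 202, 200, 207, 183, 184, 185, 187, 183, 184, 172, 174, 193, 180, 182, 180, 170]
40 s5 (249, 205) [232, 238, 239, 232, 242, 256, 258, 242, 249, 244, 223, 206, 203, 208, 202, 196, 190, 194, 186, 196, 178, 174, 195, 200, 181, 176, 180, 191]
40 s6 (249, 205) [239, 236, 240, 235, 256, 254, 247, 241, 245, 245, 212, 206, 213, 193, 189, 188, 190, 193, 191, 190, 178, 191, 188, 185, 173, 187, 188, 189]
60 side4 (243, 197) [211, 210, 201, 275, 303, 211, 224, 217, 228, 239, 239, 210, 197, 199, 201, 191, 199, 180, 181, 178, 180, 181, 190, 186, 191, 184, 175, 163]
60 s5 (243, 197) [232, 224, 206, 283, 317, 228, 233, 243, 246, 261, 234, 204, 206, 204, 195, 196, 189, 193, 197, 187, 183, 182, 185, 201, 189, 187, 196, 187]
60 s6 (243, 197) [231, 222, 213, 282, 303, 230, 231, 231, 246, 247, 221, 203, 211, 204, 197, 198, 188, 188, 198, 180, 179, 184, 174, 205, 188, 182, 181, 180]
```

The bright gap between board and stop is gone, and the board's edge moved about 1 px with the last push, so the stop touches the foot. Releasing.

```bash
python3 -m pendant '[{"jaw":0.3,"tx":0,"ty":0,"tz":0,"spin":0},{"jaw":0.6,"tx":0,"ty":0,"tz":0,"spin":0},{"jaw":1.0,"tx":0,"ty":0,"tz":0,"spin":0},{"jaw":1.0,"tx":0,"ty":0,"tz":0,"spin":0},{"jaw":1.0,"tx":0,"ty":0,"tz":-15,"spin":0},{"jaw":1.0,"tx":0,"ty":0,"tz":-30,"spin":0},{"jaw":1.0,"tx":0,"ty":0,"tz":-40,"spin":0},{"jaw":1.0,"tx":0,"ty":0,"tz":-40,"spin":0}]'|head -2
python3 -m pendant '[{"jaw":1.0,"tx":0,"ty":0,"tz":-40,"spin":0},{"jaw":1.0,"tx":0,"ty":0,"tz":-40,"spin":0},{"jaw":1.0,"tx":0,"ty":0,"tz":0,"spin":0},{"jaw":1.0,"tx":0,"ty":0,"tz":0,"spin":0},{"jaw":1.0,"tx":0,"ty":0,"tz":0,"spin":0}]'
python3 - <<'E'
from h import *
snap("side","s7"); print(spot("side","board")); capture("wrist"); print(spot("wrist","board"),spot("wrist","stop_grip"))
f=lambda xp,yp,z: proj("side",[446.3+.9962*xp+.0872*yp,206-.0872*xp+.9962*yp,z])
for z in (15,40,60):
    im=cv2.imread("pics/s7.png").astype(float).sum(2); c=f(68-z*.466,-65,z); u0=int(c[0]);v0=int(round(c[1]))
    print(z,im[v0-1:v0+2,u0-10:u0+18].mean(0).astype(int).tolist())
E
```

```text
t: 23.3
eef_pos: [554.3, 197.3, 172.5]
t: 23.72
eef_pos: [555.5, 197.5, 252.5]
ee_rot: [0.0, 0.999, -0.043, -0.001]
contact_force: [0.3, 0.0, -0.6]
grip_width: 85.7
finger_force: 0.0
[(0.58, [475.0, 182.0, 114.0]), (0.23, [548.0, 171.0, 29.0])]
[(0.74, [469.0, 206.0, 128.0])] [(0.9, [557.0, 197.0, 28.0]), (0.2, [450.0, 136.0, 99.0])]
15 [237, 240, 226, 234, 235, 238, 244, 233, 244, 225, 203, 193, 211, 185, 191, 180, 184, 181, 173, 170, 182, 188, 66, 66, 64, 76, 44, 54]
40 [224, 224, 225, 223, 237, 241, 241, 237, 230, 227, 193, 200, 205, 192, 186, 194, 174, 186, 189, 181, 176, 181, 183, 177, 180, 177, 177, 177]
60 [221, 209, 205, 274, 296, 215, 216, 231, 241, 230, 210, 201, 196, 198, 188, 177, 186, 180, 185, 168, 166, 176, 189, 180, 188, 181, 183, 170]
```

Unchanged after release: the board is at rest and the stop is touching.

```bash
python3 -c "
from rig import hand_in; print(hand_in())"
```

```text
the job is handed in; nothing more can be done
None
```

The board is leaning against the tiled upstand at about 25° with the foot stop slid in to touch its foot. My last camera checks showed it at rest after release. I handed the job in after about 24 s of the 54 s limit, and the hand-in gave no verdict.

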